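# Third hand for a crate repair

## Task

Help the stallholder mend the small wooden crate. First ring for them with the bell push - press it fully down and let it come right up again - because your hand will not be free afterwards. Then set the loose wooden rail into the gap at the crate's front, on top of the lower front rail and between the side boards, push it back until it is home against both corner posts, and keep pressing it there steadily with about 10 N (the weight of a kilo) so that they can screw it on; finish while still holding it like that, and leave everything else on the table alone.

Things in the scene. Friction and masses are not known exactly. Their poses are not given: they have to be found in the camera images.
- bell_top (a point): middle of the top of the white round push button (30 mm across) of the bell push, a low grey plastic box 58 x 78 x 19 mm stuck to the table; the button's top stands 41 mm above the table when it is up. The button moves straight down
- bell (a joint): travel of the bell push button in m: 0 is up, 0.006 is fully down; a spring pushes it back, fully down takes about 5 N
- rail: the loose wooden rail, a plain pale batten 22 mm thick (its x), 200 mm long (its y), 46 mm high (its z), 0.11 kg, standing on its long narrow edge on the table, with two small screw holes near each end; origin at the centre of its underside. Either face may go to the front
- crate: small open wooden crate, stuck fast on a thin rubber mat, 150 mm deep (its x; the front, with the gap, faces -x), 226 mm wide (its y), 86 mm high, origin at the centre of its underside (table level). Lower front rail (22 mm thick, top at 40 mm) in place; above it the front is open. The 10 mm side boards run to the front, 206 mm apart inside. Vegetables lower than 80 mm lie behind the posts
- seat (a point): where the middle of the rail's underside belongs: on top of the crate's lower front rail, midway between the side boards, 40 mm above the table, 64 mm in front of the crate's middle; axes as the crate's (+x: the way to press). With the rail's underside centre here its back touches the two front posts, and 3 mm are free at each end
- posts: the pair of front corner posts of the crate; the rail's back must press on their front faces, 53 mm in front of the crate's middle (11 mm behind the seat point). Origin between them at the crate's underside. They are stiff: a fraction of a millimetre more gives several N more. If the tool bears down on the lower rail as well, friction there takes part of the push (friction coefficient about 1)
- post_left: front corner post at the crate's +y side, 20 x 20 mm, 84 mm high, origin at its foot in the middle of its front face
- post_right: front corner post at the crate's -y side, like the other
- screwdriver: screwdriver lying on the table, 190 mm, bystander
- screw_tray: small dark steel tray with screws, 75 x 55 x 16 mm, bystander
- marker: marker pen, 135 mm long, lying, bystander
- tape_roll: roll of brown tape, 96 mm across, 48 mm high, bystander
- tea_mug: white mug, 97 mm high, bystander
- calculator: calculator, 110 x 68 x 17 mm, bystander
- pepper_jar: spice jar, 96 mm high, bystander
- price_card: yellow price card in a black foot, 81 mm high, bystander

How it is judged:
By the outcome, as a careful person would: the job done as asked, in the order asked, and still so for the second after the job is handed in, while the arm keeps its last pose, push and grip.
It also fails if it takes over 54 s, if anything falls off the work surface, if the arm or the gripper's body presses on something with over 40 N, if the wrist force passes 120 N, or if a joint passes its speed limit or range.

## Robot

A 6-joint arm with a two-finger parallel gripper is mounted at the origin on a cart in front of the work surface, level with it; the furniture and walls round the work are solid. World frame = base frame: x ahead of the robot, y to its left, z up, the work surface at z = 0. Lengths are in mm, angles in rad, forces in N, time in s.
With the tool pointing down it reaches from about 350 to 875 mm from the base axis. Payload 4.2 kg.
Tool frame: the origin (TCP) lies at the very end of the fingers, on their centre line; the grasp point (between the pads) lies 19 mm behind it; y points along the fingers, z is the direction in which the jaws open and shut, and the axes are right-handed (so a half turn about y gives the same grasp; the last joint's range is limited). The gripper opens to 85 mm and grips with 20 to 120 N. Pads are 22 mm wide; open, the fingers measure 114 mm over their backs; the gripper's body (76 mm by 85 mm) begins 54 mm behind the grasp point. The pads swing forward as they close: fully open they stand 13 mm farther back than shut.
Start: joints at [1.47, 0.385, 0.008, 0, -1.194, -0.259], TCP at [220.021, 584.97, 231.312] pointing down, gripper open.
Joint ranges: [-3.14, 3.14], [-1.21, 2.06], [-1.07, 1.41], [-3.16, 2.05], [-2.99, -0.16], [-3.1, 3.1]. Speed limits (rad/s): [2.79, 2.79, 3.14, 3.14, 3.14, 3.14].

## Interface

Orientations are given as a unit quaternion [x, y, z, w].
In Python, from bench import arm gives the robot as it stands.
- The arm moves only by the shell command python3 -m creep 'ROWS'. ROWS is JSON, a list of rows, each an object with "delta_pos": the shift along the tool's x, y, z in mm, a list of three; "rot": the turn, a rotation vector about the tool's x, y, z in rad, a list of three; "jaw": the finger opening in mm, from 0 to 85.4. A call has exactly 10 rows; each row shifts and turns the commanded pose from where the row before left it, along the tool's axes as they then stand; what a row does not reach is not made up. A row lasts 1/12 s, in which the tool goes at most 41.7 mm and 7.16 degrees, less where a joint would pass 70% of its speed; a pose out of reach is approached as far as the arm can. A call is refused whole if a number of a shift passes 41.7 or a number of a turn 0.125, either way. A call with a gripper value outside its range is refused whole. The fingers move at their own pace and stop on an object; the grip force is fixed at half the most. Time passes only in rows, so rows that do not move let the fingers close, or fill a call up. It gives the time, the measured TCP pose, the force and the opening at its end, in the units of the state.
- arm.read_state(): the state, without advancing time (a new reading comes with each control period).
- arm.get_image(name): name is "scene" or "top" or "wrist"; returns the picture (420x560x3 uint8, red, green, blue); there is no depth.
- arm.calibration(name): a dict with "intrinsics" (3x3 intrinsics, pixels), "dist_coeffs" ([k1, k2, p1, p2, k3] as OpenCV has them; the pictures are not rectified), "R" (3x3) and "t" (3): a world point X has camera coordinates R X + t. Camera axes: x right, y down, z forward; pixel columns grow to the right and rows downward; lengths in mm; the calibration is good to about 2 mm. A picture is of the moment at which its call begins: read the wrist's pose just before it. calibration takes no time and is no camera call; for the wrist camera it gives the pose at the moment of the call.
- arm.job_done(): hands the job in, once; it reports no verdict.
Trained networks look in the newest picture that a camera, given by its name, has taken for a name from the list of things; names that differ only in an ending like _2 or _b are one class to them, and where a whole thing is asked for, a point or a joint stands for the part that bears it (a point fixed in the world has none). Each returns a list of dicts, best first, with "p" (0 to 1); they miss things now and then, are a little off and sometimes report something else, mostly with a low value. They report only what shows in the picture. A call takes as long as a camera call.
- arm.find_in(camera, target): "location" ([column, row] in pixels, amid what is visible of it).
- arm.masks_of(camera, target): "pixels" (420x560 bool, what is visible of it) and "location" ([column, row] in pixels, amid what is visible of it).
The state is a dict: "clock": time; "joints": joint angles; "joint_vel": joint speeds; "joint_efforts": joint torques, N m; "position": TCP position; "ee_rot": TCP orientation; "contact_force": force on the tool from outside, world axes, zero at the start; "wrist_torque": the same for the moment, N m; "gripper_width": finger opening in mm.
Only numpy, scipy, OpenCV 4.12 (cv2) and the standard library are available. Lean on these libraries where they do the work, as an engineer would, in place of code of your own. Each camera call takes 0.05 s, during which the arm holds its last target. There are 200 camera calls.

## Working session

There is one attempt and no reset: what is moved stays moved. The work goes in short steps, Python scripts to look and compute and a shell command to move; the robot and the scene stay as the last step left them, time stands still between calls to the robot, and variables do not carry over. Pictures are saved under pics/ and viewed, about 8 in all and at most 12, crops included, and the job is handed in when it is done.

```bash
mkdir -p pics; ls; cat > h.py <<'E'
import numpy as np, cv2
from bench import arm
from scipy.spatial.transform import Rotation as Rn
def ray(name,px,cal=None):
    c=cal or arm.calibration(name); K=np.array(c["intrinsics"],float); d=np.array(c["dist_coeffs"],float)
    R=np.array(c["R"]); t=np.array(c["t"])
    u=cv2.undistortPoints(np.array(px,float).reshape(-1,1,2),K,d).reshape(-1,2)
    D=np.c_[u,np.ones(len(u))]@R
    return -R.T@t, D
def onz(name,px,z,cal=None):
    o,D=ray(name,px,cal); return o+D*((z-o[2])/D[:,2])[:,None]
def proj(name,X,cal=None):
    c=cal or arm.calibration(name)
    return cv2.projectPoints(np.array(X,float).reshape(-1,3),cv2.Rodrigues(np.array(c["R"]))[0],np.array(c["t"],float),np.array(c["intrinsics"],float),np.array(c["dist_coeffs"],float))[0].reshape(-1,2)
def st():
    s=arm.read_state(); return s
def snap(name,fn):
    im=arm.get_image(name); cv2.imwrite("pics/"+fn,im[:,:,::-1]); return im
E
python3 - <<'E'
from h import *
s=st();print(s)
R=Rn.from_quat(s["ee_rot"]).as_matrix();print(R.round(3))
a=snap("scene","s0.png");b=snap("top","t0.png")
for n in["bell_top","rail","crate","post_left","post_right","price_card","tea_mug","screw_tray","marker","screwdriver"]:
  for c in["top"]:
    for r in arm.find_in(c,n)[:2]: print(n,c,np.round(r["location"],1),round(r["p"],2),onz(c,[r["location"]],40)[0].round())
E
```

```text
pics
{'clock': 0.0, 'joints': array([ 1.46959642e+00,  3.85565278e-01,  6.58293992e-03, -5.00344148e-04,
       -1.19401637e+00, -2.58638996e-01]), 'joint_vel': array([ 0.00120287,  0.00155463,  0.00024466,  0.00077798, -0.00023089,
        0.00016632]), 'joint_efforts': array([-7.57028993e-04, -3.92291379e+01,  1.88395894e+01,  4.18629214e+00,
       -4.69684484e-03, -1.38226676e-05]), 'position': array([219.8280645 , 584.41525546, 230.19935382]), 'ee_rot': array([-0.12649845, -0.69489144,  0.69646979,  0.1267038 ]), 'contact_force': array([0.00194137, 0.5672945 , 0.6876302 ]), 'wrist_torque': array([-0.00358365,  0.00742779,  0.07506351]), 'gripper_width': 85.51876719049866}
[[-0.936 -0.001 -0.352]
 [ 0.352 -0.002 -0.936]
 [-0.    -1.     0.002]]
rail top [196.2 261.7] 0.83 [435. 261.  40.]
crate top [208.6 196.2] 0.9 [644. 230.  40.]
post_left top [175.5 208.4] 0.57 [603. 334.  40.]
post_left top [199.1 261.5] 0.38 [436. 252.  40.]
post_right top [234.1 209.3] 0.53 [602. 148.  40.]
price_card top [264.6 159.1] 0.69 [769.  54.  40.]
tea_mug top [398.3 209.7] 0.8 [ 608. -375.   40.]
tea_mug top [362.3 266.8] 0.16 [ 425. -256.   40.]
screw_tray top [391.5 282.1] 0.72 [ 378. -346.   40.]
marker top [293.5 273.5] 0.57 [402. -41.  40.]
screwdriver top [208.8 195.4] 0.66 [646. 230.  40.]
```

View pics/t0.png

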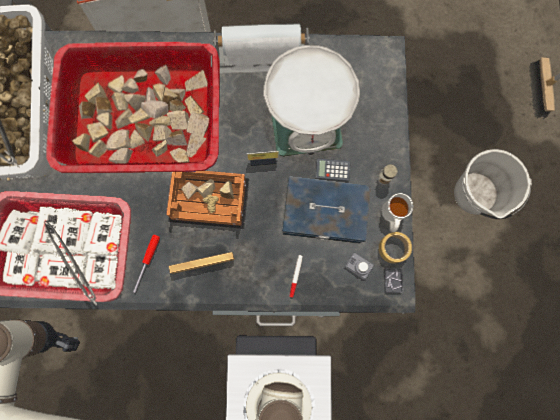

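View pics/s0.png

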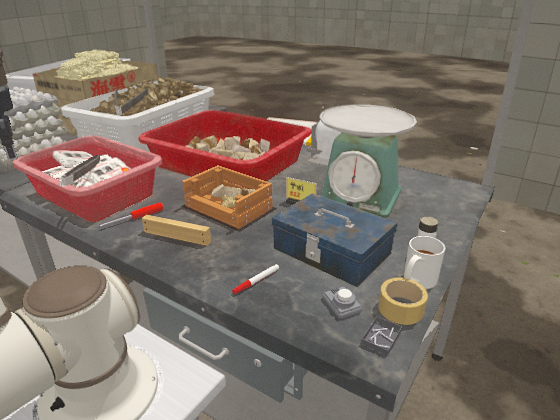

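The top picture shows the crate around (208,198) with its front facing the robot, the rail at (200,263) and the bell button at about (362,267). The scene picture agrees: bell button at (345,296), rail (176,230), crate (228,195).

```bash
python3 - <<'E'
from h import *
ims={c:arm.get_image(c) for c in("top","scene")}
for n,z in(("rail",46),("crate",60)):
    m=arm.masks_of("top",n)[0]; P=np.argwhere(m["pixels"])[:,::-1].astype(float)
    X=onz("top",P,z)[:,:2].astype(np.float32); r=cv2.minAreaRect(X);print(n,m["p"],r,cv2.boxPoints(r).round())
# bell white button
for c,(x0,x1,y0,y1) in{"top":(345,376,250,282),"scene":(320,365,280,320)}.items():
    im=ims[c][y0:y1,x0:x1].astype(int); w=(im.min(2)>190); p=np.argwhere(w)[:,::-1]+[x0,y0]
    if len(p): q=(p.min(0)+p.max(0))/2; print(c,len(p),q,p.mean(0),onz(c,[p.mean(0)],41)[0])
E
```

```text
rail 0.63 ((431.1979064941406, 245.44419860839844), (28.587181091308594, 201.5460662841797), 12.541619300842285) [[395. 341.]
 [439. 144.]
 [467. 150.]
 [423. 347.]]
crate 0.91 ((634.8966674804688, 230.45346069335938), (245.25901794433594, 174.18833923339844), 85.8426742553711) [[539. 114.]
 [713. 102.]
 [731. 346.]
 [557. 359.]]
top 66 [363. 266.] [362.93939394 266.15151515] [ 426.89406916 -257.55645258   41.        ]
scene 99 [344.5 293. ] [344.62626263 292.82828283] [ 425.86149916 -259.83588515   41.        ]
```

```bash
python3 -m creep '[{"delta_pos":[0,0,0],"rot":[0,0.124,0],"jaw":0},{"delta_pos":[0,0,0],"rot":[0,0.124,0],"jaw":0},{"delta_pos":[0,0,0],"rot":[0,0.124,0],"jaw":0},{"delta_pos":[0,0,0],"rot":[0,0.124,0],"jaw":0},{"delta_pos":[0,0,0],"rot":[0,0.124,0],"jaw":0},{"delta_pos":[0,0,0],"rot":[0,0.124,0],"jaw":0},{"delta_pos":[0,0,0],"rot":[0,0.124,0],"jaw":0},{"delta_pos":[0,0,0],"rot":[0,0.124,0],"jaw":0},{"delta_pos":[-39,0,-10],"rot":[0,0,0],"jaw":0},{"delta_pos":[-39,0,-10],"rot":[0,0,0],"jaw":0}]'
python3 -m creep '[{"delta_pos":[-39,0,-10],"rot":[0,0,0],"jaw":0},{"delta_pos":[-39,0,-10],"rot":[0,0,0],"jaw":0},{"delta_pos":[-39,0,-10],"rot":[0,0,0],"jaw":0},{"delta_pos":[-39,0,-10],"rot":[0,0,0],"jaw":0},{"delta_pos":[-39,0,-10],"rot":[0,0,0],"jaw":0},{"delta_pos":[0,0,0],"rot":[0,0,0],"jaw":0},{"delta_pos":[0,0,0],"rot":[0,0,0],"jaw":0},{"delta_pos":[0,0,0],"rot":[0,0,0],"jaw":0},{"delta_pos":[0,0,0],"rot":[0,0,0],"jaw":0},{"delta_pos":[0,0,0],"rot":[0,0,0],"jaw":0}]'
python3 - <<'E'
from h import *
s=st();print(s["clock"],s["position"],s["joints"].round(2),s["contact_force"]); print(Rn.from_quat(s["ee_rot"]).as_matrix().round(3))
cal=arm.calibration("wrist"); im=snap("wrist","w0.png")
print(proj("wrist",[[431,245,46],[426,-258,41],[s["position"][0],s["position"][1],s["position"][2]]],cal))
E
```

```text
clock: 1.63
position: [256.1, 513.4, 230.4]
ee_rot: [-0.442, -0.552, 0.552, 0.442]
contact_force: [1.3, 0.0, -0.3]
gripper_width: -0.0
clock: 2.47
position: [347.3, 334.8, 231.2]
ee_rot: [-0.442, -0.552, 0.552, 0.442]
contact_force: [0.9, 0.9, 0.8]
gripper_width: -0.0
2.4667 [347.28786486 334.78919811 231.21552863] [ 1.1   0.14 -0.33 -0.   -1.1  -0.88] [0.85865855 0.9158624  0.76037284]
[[-0.219 -0.    -0.976]
 [ 0.976  0.    -0.219]
 [ 0.    -1.     0.   ]]
[[208.1366457   65.77523129]
 [285.35514651 132.17125858]
 [277.03537034 271.36743654]]
```

View pics/w0.png

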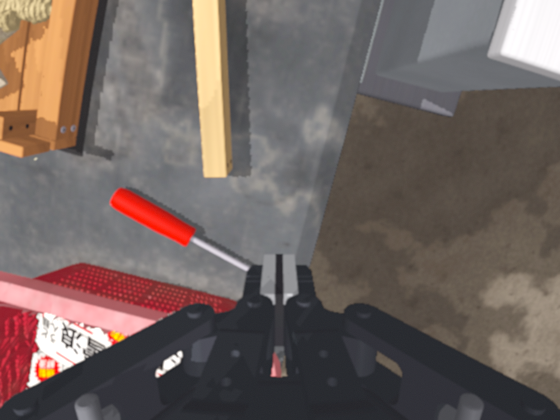

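The picture shows the rail's end at (215,170) and the crate at upper left, both agreeing with the estimate. On to the bell.

```bash
python3 -m creep '[{"delta_pos":[-37.2,0,3.3],"rot":[0,0,0],"jaw":0},{"delta_pos":[-37.2,0,3.3],"rot":[0,0,0],"jaw":0},{"delta_pos":[-37.2,0,3.3],"rot":[0,0,0],"jaw":0},{"delta_pos":[-37.2,0,3.3],"rot":[0,0,0],"jaw":0},{"delta_pos":[-37.2,0,3.3],"rot":[0,0,0],"jaw":0},{"delta_pos":[-37.2,0,3.3],"rot":[0,0,0],"jaw":0},{"delta_pos":[-37.2,0,3.3],"rot":[0,0,0],"jaw":0},{"delta_pos":[-37.2,0,3.3],"rot":[0,0,0],"jaw":0},{"delta_pos":[-37.2,0,3.3],"rot":[0,0,0],"jaw":0},{"delta_pos":[-37.2,0,3.3],"rot":[0,0,0],"jaw":0}]'
python3 -m creep '[{"delta_pos":[-37.2,0,3.3],"rot":[0,0,0],"jaw":0},{"delta_pos":[-37.2,0,3.3],"rot":[0,0,0],"jaw":0},{"delta_pos":[-37.2,0,3.3],"rot":[0,0,0],"jaw":0},{"delta_pos":[-37.2,0,3.3],"rot":[0,0,0],"jaw":0},{"delta_pos":[-37.2,0,3.3],"rot":[0,0,0],"jaw":0},{"delta_pos":[-37.2,0,3.3],"rot":[0,0,0],"jaw":0},{"delta_pos":[0,30,0],"rot":[0,0,0],"jaw":0},{"delta_pos":[0,30,0],"rot":[0,0,0],"jaw":0},{"delta_pos":[0,30,0],"rot":[0,0,0],"jaw":0},{"delta_pos":[0,0,0],"rot":[0,0,0],"jaw":0}]'
python3 - <<'E'
from h import *
s=st();print(s["clock"],s["position"],s["contact_force"])
cal=arm.calibration("wrist"); im=snap("wrist","w1.png")
r=arm.find_in("wrist","bell_top");print([(q["location"],q["p"]) for q in r[:3]])
if r: print(onz("wrist",[r[0]["location"]],41,cal))
print(proj("wrist",[[426,-258.5,41]],cal))
E
```

```text
clock: 3.35
position: [396.4, -37.6, 231.6]
ee_rot: [0.442, 0.552, -0.552, -0.442]
contact_force: [0.7, -0.4, 1.0]
gripper_width: -0.1
clock: 4.18
position: [421.9, -257.1, 135.6]
ee_rot: [-0.438, -0.55, 0.553, 0.447]
contact_force: [-0.2, 1.4, -0.8]
gripper_width: -0.1
4.1833 [ 421.85690578 -257.13355206  135.56675159] [-0.16336096  1.42698704 -0.81724118]
[([276.0, 206.4], 0.71)]
[[ 422.34115287 -258.76293235   41.        ]]
[[270.90726267 205.69979653]]
```

View pics/w1.png

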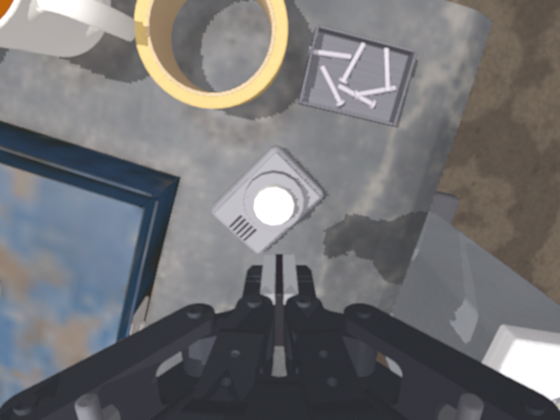

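The button's centre is at about (273,206), just ahead of the fingertips, so a small correction is enough before going down.

```bash
python3 -m creep '[{"delta_pos":[-1,28,-0.8],"rot":[0,0,0],"jaw":0},{"delta_pos":[-1,28,-0.8],"rot":[0,0,0],"jaw":0},{"delta_pos":[0,20,0],"rot":[0,0,0],"jaw":0},{"delta_pos":[0,10,0],"rot":[0,0,0],"jaw":0},{"delta_pos":[0,4,0],"rot":[0,0,0],"jaw":0},{"delta_pos":[0,4,0],"rot":[0,0,0],"jaw":0},{"delta_pos":[0,2,0],"rot":[0,0,0],"jaw":0},{"delta_pos":[0,2,0],"rot":[0,0,0],"jaw":0},{"delta_pos":[0,0,0],"rot":[0,0,0],"jaw":0},{"delta_pos":[0,0,0],"rot":[0,0,0],"jaw":0}]'
```

```text
clock: 5.12
position: [427.9, -260.5, 44.0]
ee_rot: [0.443, 0.552, -0.551, -0.442]
contact_force: [-0.6, 0.1, -0.5]
gripper_width: 0.1
```

```bash
python3 -m creep '[{"delta_pos":[2.5,0,2.5],"rot":[0,0,0],"jaw":0},{"delta_pos":[0,2,0],"rot":[0,0,0],"jaw":0},{"delta_pos":[0,2,0],"rot":[0,0,0],"jaw":0},{"delta_pos":[0,2,0],"rot":[0,0,0],"jaw":0},{"delta_pos":[0,2,0],"rot":[0,0,0],"jaw":0},{"delta_pos":[0,1,0],"rot":[0,0,0],"jaw":0},{"delta_pos":[0,0.6,0],"rot":[0,0,0],"jaw":0},{"delta_pos":[0,0,0],"rot":[0,0,0],"jaw":0},{"delta_pos":[0,0,0],"rot":[0,0,0],"jaw":0},{"delta_pos":[0,0,0],"rot":[0,0,0],"jaw":0}]'
```

```text
clock: 5.95
position: [424.3, -258.4, 34.9]
ee_rot: [-0.442, -0.552, 0.552, 0.442]
contact_force: [-3.9, 2.8, 13.3]
gripper_width: -0.2
```

```bash
python3 -m creep '[{"delta_pos":[0,-10,0],"rot":[0,0,0],"jaw":0},{"delta_pos":[0,-20,0],"rot":[0,0,0],"jaw":0},{"delta_pos":[0,-33,0],"rot":[0,0,0],"jaw":0},{"delta_pos":[0,-33,0],"rot":[0,0,0],"jaw":0},{"delta_pos":[0,-33,0],"rot":[0,0,0],"jaw":0},{"delta_pos":[0,-33,0],"rot":[0,0,0],"jaw":0},{"delta_pos":[36.2,-4,-14.7],"rot":[0,0,0],"jaw":40},{"delta_pos":[36.2,-4,-14.7],"rot":[0,0,0],"jaw":40},{"delta_pos":[36.2,-4,-14.7],"rot":[0,0,0],"jaw":40},{"delta_pos":[36.2,-4,-14.7],"rot":[0,0,0],"jaw":40}]'
python3 -m creep '[{"delta_pos":[36.2,-4,-14.7],"rot":[0,0,0],"jaw":40},{"delta_pos":[36.2,-4,-14.7],"rot":[0,0,0],"jaw":40},{"delta_pos":[36.2,-4,-14.7],"rot":[0,0,0],"jaw":40},{"delta_pos":[36.2,-4,-14.7],"rot":[0,0,0],"jaw":40},{"delta_pos":[36.2,-4,-14.7],"rot":[0,0,0],"jaw":40},{"delta_pos":[36.2,-4,-14.7],"rot":[0,0,0],"jaw":40},{"delta_pos":[36.2,-4,-14.7],"rot":[0,0,0],"jaw":40},{"delta_pos":[36.2,-4,-14.7],"rot":[0,0,0],"jaw":40},{"delta_pos":[36.2,-4,-14.7],"rot":[0,0,0],"jaw":40},{"delta_pos":[36.2,-4,-14.7],"rot":[0,0,0],"jaw":40}]'
python3 -m creep '[{"delta_pos":[36.2,-4,-14.7],"rot":[0,0,0],"jaw":40},{"delta_pos":[0,0,0],"rot":[0,0,0],"jaw":40},{"delta_pos":[0,0,0],"rot":[0,0,0],"jaw":40},{"delta_pos":[0,0,0],"rot":[0,0,0],"jaw":40},{"delta_pos":[0,0,0],"rot":[0,0,0],"jaw":40},{"delta_pos":[0,0,0],"rot":[0,0,0],"jaw":40},{"delta_pos":[0,0,0],"rot":[0,0,0],"jaw":40},{"delta_pos":[0,0,0],"rot":[0,0,0],"jaw":40},{"delta_pos":[0,0,0],"rot":[0,0,0],"jaw":40},{"delta_pos":[0,0,0],"rot":[0,0,0],"jaw":40}]'
python3 - <<'E'
from h import *
import pickle
s=st();print(s["clock"],s["position"],s["contact_force"],s["gripper_width"])
cal=arm.calibration("wrist"); im=snap("wrist","w2.png"); pickle.dump(cal,open("cal2.pkl","wb"))
for n in("rail","crate","post_left","post_right"):
  for m in arm.masks_of("wrist",n)[:2]:
    print(n,m["p"],m["location"],m["pixels"].sum())
    if n=="rail":
      P=np.argwhere(m["pixels"])[:,::-1].astype(float); r=cv2.minAreaRect(onz("wrist",P,46,cal)[:,:2].astype(np.float32));print(r)
E
```

```text
clock: 6.78
position: [450.4, -103.0, 211.9]
ee_rot: [0.443, 0.552, -0.551, -0.443]
contact_force: [1.1, 0.3, -0.8]
gripper_width: 39.8
clock: 7.62
position: [515.2, 283.0, 251.4]
ee_rot: [-0.442, -0.552, 0.552, 0.442]
contact_force: [0.9, -0.3, -1.0]
gripper_width: 39.9
clock: 8.45
position: [521.8, 319.1, 255.9]
ee_rot: [0.442, 0.552, -0.551, -0.442]
contact_force: [0.6, 0.7, 0.2]
gripper_width: 40.1
8.45 [521.76480594 319.13314223 255.91471545] [0.60148441 0.66612307 0.23475932] 40.108295869942
rail 0.57 [379.6, 116.3] 6203
((436.3119812011719, 247.8446044921875), (33.17560958862305, 198.0409393310547), 13.153127670288086)
crate 0.71 [175.0, 88.3] 34925
post_left 0.69 [199.4, 171.9] 868
post_right 0.23 [174.8, 89.9] 35202
```

View pics/w2.png

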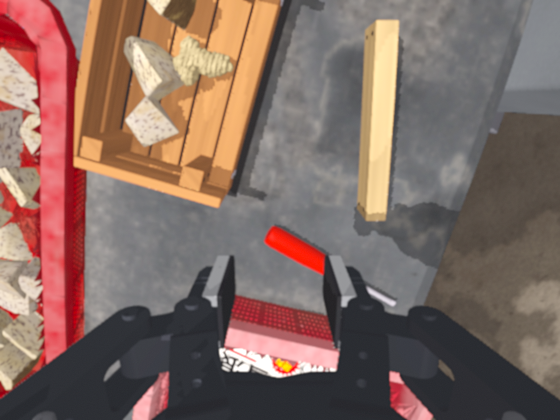

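```bash
python3 - <<'E'
import cv2
im=cv2.imread("pics/w2.png")
cv2.imwrite("pics/w2c.png",cv2.resize(im[0:240,60:420],None,fx=2.2,fy=2.2,interpolation=cv2.INTER_CUBIC))
E
```

```text
(no output)
```

View pics/w2c.png

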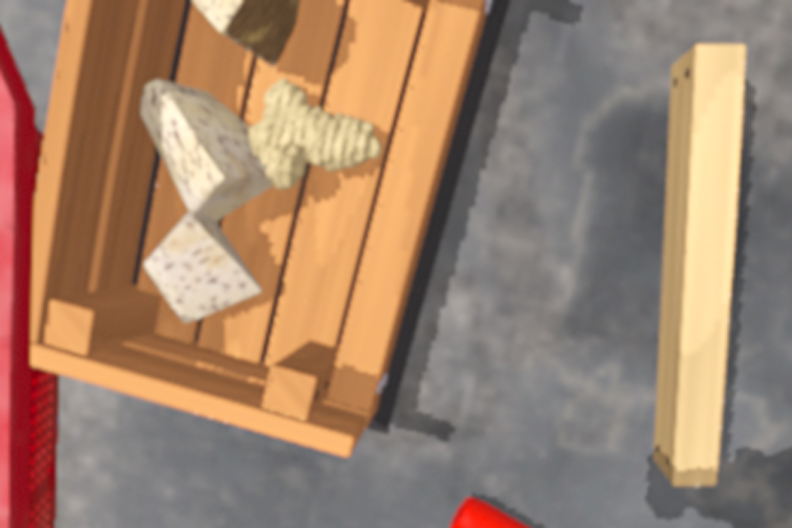

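```bash
python3 - <<'E'
from h import *
import pickle
cal=pickle.load(open("cal2.pkl","rb"))
f=lambda p,z:onz("wrist",np.array(p,float)/2.2+[60,0],z,cal)[:,:2]
r=f([(697,44),(746,44),(716,472),(674,472)],46);print("rail",r.round(1),r.mean(0))
d=(r[0]+r[1]-r[2]-r[3])/2;print(np.linalg.norm(d),np.degrees(np.arctan2(d[0],-d[1])))
p=f([(275,362),(318,372),(308,418),(264,407)],84);print("postL",p.round(1),p.mean(0))
b=f([(350,457),(32,368)],86);e=b[1]-b[0];print("board",b.round(1),np.linalg.norm(e),np.degrees(np.arctan2(e[1],e[0])))
l=f([(487,5),(382,375)],40);e=l[1]-l[0];print("lower rail front",l.round(1),np.degrees(np.arctan2(-e[0],e[1])))
E
```

```text
rail [[463.9 152.9]
 [443.3 147.8]
 [399.6 334.6]
 [419.9 339.1]] [431.67023622 243.57359542]
191.59526138505584 13.22013117392013
postL [[609.3 318.9]
 [590.9 319.2]
 [591.9 339.8]
 [611.1 339. ]] [600.80412591 329.21616206]
board [[571.2 352.3]
 [711.1 342.9]] 140.20998397065384 -3.848918429019425
lower rail front [[554.5 156.8]
 [568.3 324.2]] -4.714757001263241
```

```bash
python3 -m creep '[{"delta_pos":[-10.5,0,20.8],"rot":[0,0,0],"jaw":60},{"delta_pos":[-10.5,0,20.8],"rot":[0,0,0],"jaw":60},{"delta_pos":[-10.5,0,20.8],"rot":[0,0,0],"jaw":60},{"delta_pos":[-10.5,0,20.8],"rot":[0,0,0],"jaw":60},{"delta_pos":[-10.5,0,20.8],"rot":[0,0,0],"jaw":60},{"delta_pos":[0,30,0],"rot":[0,0,0],"jaw":60},{"delta_pos":[0,30,0],"rot":[0,0,0],"jaw":60},{"delta_pos":[0,30,0],"rot":[0,0,0],"jaw":60},{"delta_pos":[0,30,0],"rot":[0,0,0],"jaw":60},{"delta_pos":[0,30,0],"rot":[0,0,0],"jaw":60}]'
python3 -m creep '[{"delta_pos":[0,20,0],"rot":[0,0,0],"jaw":60},{"delta_pos":[0,10,0],"rot":[0,0,0],"jaw":60},{"delta_pos":[0,0,0],"rot":[0,0,0],"jaw":60},{"delta_pos":[0,0,0],"rot":[0,0,0],"jaw":60},{"delta_pos":[0,0,0],"rot":[0,0,0],"jaw":60},{"delta_pos":[0,0,0],"rot":[0,0,0],"jaw":60},{"delta_pos":[0,0,0],"rot":[0,0,0],"jaw":60},{"delta_pos":[0,0,0],"rot":[0,0,0],"jaw":60},{"delta_pos":[0,0,0],"rot":[0,0,0],"jaw":60},{"delta_pos":[0,0,0],"rot":[0,0,0],"jaw":60}]'
python3 - <<'E'
from h import *
import pickle
c2=pickle.load(open("cal2.pkl","rb"))
for z in(20,50,80): print(z,onz("wrist",[[380/2.2+60,145/2.2]],z,c2))
s=st();print(s["position"],s["contact_force"])
cal=arm.calibration("wrist"); snap("wrist","w3.png")
m=arm.masks_of("wrist","rail")
print(m[0]["p"],m[0]["location"])
E
```

```text
clock: 9.53
position: [431.7, 245.7, 105.0]
ee_rot: [0.442, 0.552, -0.551, -0.442]
contact_force: [-0.1, 0.7, 0.4]
gripper_width: 59.9
clock: 10.37
position: [431.7, 245.7, 76.1]
ee_rot: [0.442, 0.552, -0.551, -0.442]
contact_force: [-0.0, 0.1, -0.2]
gripper_width: 60.3
20 [[591.08891669 221.25346301  20.        ]]
50 [[586.78464722 223.32787454  50.        ]]
80 [[582.48037774 225.40228606  80.        ]]
[431.69456023 245.70525766  76.0667471 ] [-0.02883076  0.09003032 -0.22272029]
0.58 [278.0, 201.4]
```

View pics/w3.png

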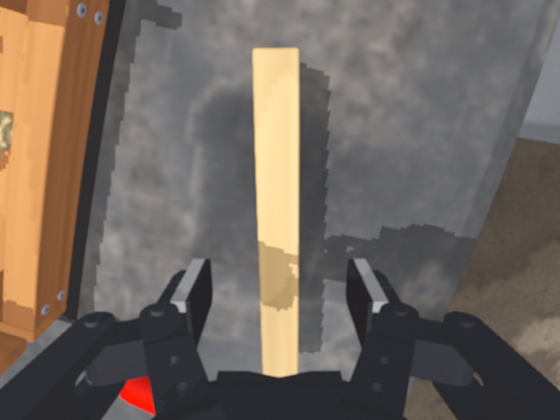

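The rail lies midway between the open fingers; its far end is at row 48, columns 254–299. The ginger shows at (8,130).

```bash
python3 - <<'E'
from h import *
import pickle
c2=pickle.load(open("cal2.pkl","rb"));c=arm.calibration("wrist")
print("far end",onz("wrist",[[254,48],[299,48],[280,376]],46,c))
s=st();R=Rn.from_quat(s["ee_rot"]).as_matrix();e=onz("wrist",[[276.5,48]],46,c)[0]
print("tool-frame of far end mid",R.T@(e-s["position"]))
A,D=ray("wrist",[[380/2.2+60,145/2.2]],c2);B,E=ray("wrist",[[13,131]],c)
M=np.array([D[0],-E[0]]).T;k=np.linalg.lstsq(M,B-A,rcond=None)[0];print("ginger",A+k[0]*D[0],B+k[1]*E[0])
E
```

```text
far end [[463.31012561 152.24361995  46.        ]
 [443.0707044  147.74139364  46.        ]
 [410.89929598 331.46490406  46.        ]]
tool-frame of far end mid [-98.05517787  29.85534751  -0.24130345]
ginger [590.25254783 221.65654493  25.82934364] [591.52280807 219.10737747  26.18786247]
```

```bash
python3 -m creep '[{"delta_pos":[0,20,0],"rot":[0,0,0],"jaw":60},{"delta_pos":[0,20,0],"rot":[0,0,0],"jaw":60},{"delta_pos":[0,14,0],"rot":[0,0,0],"jaw":60},{"delta_pos":[0,6,0],"rot":[0,0,0],"jaw":60},{"delta_pos":[0,0,0],"rot":[0,0,0],"jaw":60},{"delta_pos":[0,0,0],"rot":[0,0,0],"jaw":15},{"delta_pos":[0,0,0],"rot":[0,0,0],"jaw":15},{"delta_pos":[0,0,0],"rot":[0,0,0],"jaw":15},{"delta_pos":[0,0,0],"rot":[0,0,0],"jaw":15},{"delta_pos":[0,0,0],"rot":[0,0,0],"jaw":15}]'
python3 -m creep '[{"delta_pos":[0,0,0],"rot":[0,0,0],"jaw":10},{"delta_pos":[0,0,0],"rot":[0,0,0],"jaw":10},{"delta_pos":[0,0,0],"rot":[0,0,0],"jaw":10},{"delta_pos":[0,-10,0],"rot":[0,0,0],"jaw":10},{"delta_pos":[0,-20,0],"rot":[0,0,0],"jaw":10},{"delta_pos":[0,-25,0],"rot":[0,0,0],"jaw":10},{"delta_pos":[0,-25,0],"rot":[0,0,0],"jaw":10},{"delta_pos":[0,-20,0],"rot":[0,0,0],"jaw":10},{"delta_pos":[0,0,0],"rot":[0,0,0],"jaw":10},{"delta_pos":[0,0,0],"rot":[0,0,0],"jaw":10}]'
```

```text
clock: 11.3
position: [432.3, 246.4, 16.8]
ee_rot: [0.442, 0.553, -0.551, -0.442]
contact_force: [-0.9, 0.4, 4.7]
gripper_width: 20.6
clock: 12.13
position: [431.6, 245.8, 116.4]
ee_rot: [0.442, 0.552, -0.551, -0.443]
contact_force: [-0.9, -1.1, -1.9]
gripper_width: 21.1
```

```bash
python3 -m creep '[{"delta_pos":[0,0,0],"rot":[0,0.099,0],"jaw":10},{"delta_pos":[0,0,0],"rot":[0,0.099,0],"jaw":10},{"delta_pos":[0,0,0],"rot":[0,0.099,0],"jaw":10},{"delta_pos":[0.6,4,-19],"rot":[0,0,0],"jaw":10},{"delta_pos":[0.6,4,-19],"rot":[0,0,0],"jaw":10},{"delta_pos":[0.6,4,-19],"rot":[0,0,0],"jaw":10},{"delta_pos":[0.6,4,-19],"rot":[0,0,0],"jaw":10},{"delta_pos":[0.6,4,-19],"rot":[0,0,0],"jaw":10},{"delta_pos":[0,0,0],"rot":[0,0,0],"jaw":10},{"delta_pos":[0,0,0],"rot":[0,0,0],"jaw":10}]'
python3 - <<'E'
from h import *
import pickle
s=st();R=Rn.from_quat(s["ee_rot"]).as_matrix();print(s["clock"],s["position"],s["contact_force"]);print(R.round(4))
cal=arm.calibration("wrist"); im=snap("wrist","w4.png"); pickle.dump((cal,R,s["position"]),open("cal4.pkl","wb"))
print(im.shape)
E
```

```text
clock: 12.97
position: [525.8, 240.1, 93.1]
ee_rot: [-0.519, -0.478, 0.481, 0.52]
contact_force: [-0.8, -0.2, -1.0]
gripper_width: 21.5
12.9667 [525.80602185 240.09250229  93.10504543] [-0.78350656 -0.20577354 -0.99196595]
[[ 0.0798 -0.0041 -0.9968]
 [ 0.9968 -0.0027  0.0798]
 [-0.003  -1.      0.0039]]
(420, 560, 3)
```

View pics/w4.png

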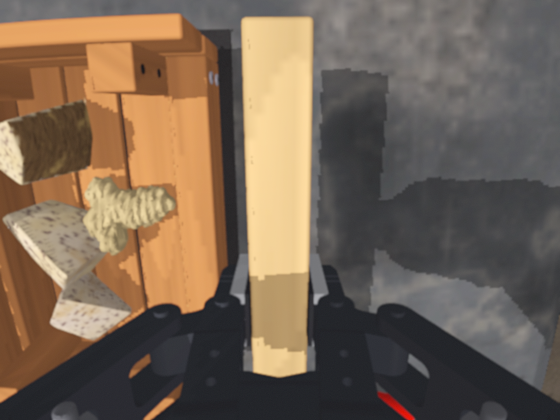

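```bash
python3 - <<'E'
import cv2
im=cv2.imread("pics/w4.png")
a=cv2.resize(im[0:200,70:330],None,fx=3,fy=3,interpolation=cv2.INTER_CUBIC)
cv2.imwrite("pics/w4c.png",a)
E
```

```text
(no output)
```

View pics/w4c.png

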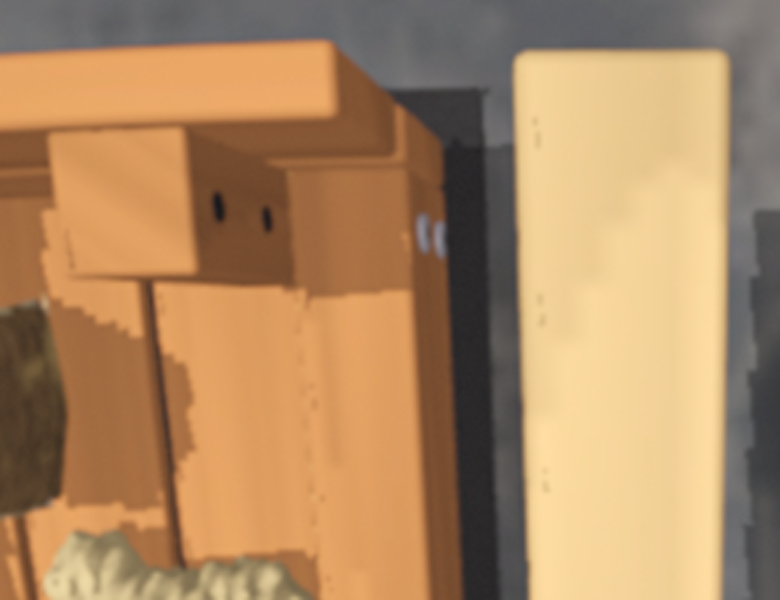

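```bash
cat > fit.py <<'E'
from h import *
import pickle
from scipy.optimize import least_squares
cal,R,tp=pickle.load(open("cal4.pkl","rb"))
px=lambda p:np.array(p,float)/3+[70,0]
M=np.array([(-75,-113,86),(-75,-103,86),(-53,-103,84),(-53,-83,84),(-33,-83,84),(-75,-103,40)],float)
P=px([(333,41),(339,115),(185,128),(198,275),(68,275),(409,170)])
Lm=px([(430,600)]); Lb=px([(0,130)]); Rp=px([(514,52),(729,50)]); Rs=px([(529,600),(722,600)])
C0=cal
def wp(q,X):
    c,s=np.cos(q[2]),np.sin(q[2]); X=np.atleast_2d(X)
    return np.c_[q[0]+c*X[:,0]-s*X[:,1],q[1]+s*X[:,0]+c*X[:,1],X[:,2]]
def inv(q,X):
    c,s=np.cos(q[2]),np.sin(q[2]); d=X[:,:2]-q[:2]; return np.c_[c*d[:,0]+s*d[:,1],-s*d[:,0]+c*d[:,1]]
def camz(dz):
    c=dict(cal); Rc=np.array(c["R"]); c["t"]=np.array(c["t"])-Rc@[0,0,dz]; return c
def res(v):
    c=camz(v[3]); r=(proj("w",wp(v,M),c)-P).ravel()
    l=inv(v,onz("w",Lm,40,c))[0,0]+75; b=inv(v,onz("w",Lb,86,c))[0,1]+103
    return np.r_[r,3*l,3*b,v[3]/4]
f=least_squares(res,[636,231,-.075,0],x_scale=[1,1,.01,1]); v=f.x
print("crate",v[:2].round(1),np.degrees(v[2]).round(2),"dz",v[3].round(1),"res",f.fun.round(1))
c=camz(v[3]); zt=tp[2]+29.2
E=onz("w",Rp,zt,c); S=onz("w",Rs,zt,c)
print("rail end corners in crate",inv(v,E).round(1),"sides",inv(v,S).round(1),"width",np.linalg.norm(E[0]-E[1]),np.linalg.norm(S[0]-S[1]))
a,b=inv(v,E).mean(0),inv(v,S).mean(0); print("rail yaw rel crate deg",np.degrees(np.arctan2(-(b-a)[0],(b-a)[1])))
print("tcp in crate",inv(v,tp[None]).round(1),"tool yaw",np.degrees(np.arctan2(R[0,0],R[1,0]))*-1)
seat=wp(v,[[-64,0,40]]);print("seat",seat)
d=a-inv(v,tp[None])[0];print("end rel tcp (crate axes)",d)
E
python3 fit.py
```

```text
crate [638.4 235.2] -4.43 dz 2.8 res [ 0.6 -0.4  0.1  1.2  0.5 -0.8  0.7 -0.2 -0.9  1.1 -0.8 -1.8 -0.3 -0.4
  0.7]
rail end corners in crate [[-102.4 -102.9]
 [-124.2 -103. ]] sides [[-102.5  -45.1]
 [-124.7  -45. ]] width 21.835287308375634 22.261373290964467
rail yaw rel crate deg 0.26519111308207166
tcp in crate [[-112.7   -3.8]] tool yaw -4.575107506547267
seat [[574.64034147 240.15534717  40.        ]]
end rel tcp (crate axes) [ -0.64488912 -99.13271356]
```

```bash
python3 -m creep '[{"delta_pos":[1,8,0],"rot":[0,0,0],"jaw":10},{"delta_pos":[1,8,0],"rot":[0,0,0],"jaw":10},{"delta_pos":[0.9,8,0],"rot":[0,0,0],"jaw":10},{"delta_pos":[0,7,0],"rot":[0,0,0],"jaw":10},{"delta_pos":[0,0,-7],"rot":[0,0,0],"jaw":10},{"delta_pos":[0,0,-7],"rot":[0,0,0],"jaw":10},{"delta_pos":[0,0,-7],"rot":[0,0,0],"jaw":10},{"delta_pos":[0,0,-5],"rot":[0,0,0],"jaw":10},{"delta_pos":[0,0,0],"rot":[0,0,0],"jaw":10},{"delta_pos":[0,0,0],"rot":[0,0,0],"jaw":10}]'
python3 - <<'E'
from h import *
import pickle
s=st();R=Rn.from_quat(s["ee_rot"]).as_matrix();print(s["clock"],s["position"],s["contact_force"],s["wrist_torque"])
cal=arm.calibration("wrist"); im=snap("wrist","w5.png"); pickle.dump((cal,R,s["position"]),open("cal5.pkl","wb"))
cv2.imwrite("pics/w5c.png",cv2.resize(im[0:200,70:330,::-1],None,fx=3,fy=3,interpolation=cv2.INTER_CUBIC))
E
```

```text
clock: 13.85
position: [553.2, 242.0, 64.8]
ee_rot: [-0.519, -0.48, 0.48, 0.519]
contact_force: [0.6, -0.8, -1.4]
gripper_width: 20.9
13.85 [553.21312733 241.95711786  64.84273587] [ 0.57032857 -0.7578232  -1.35229203] [-0.03232134  0.05945593 -0.04501544]
```

View pics/w5c.png

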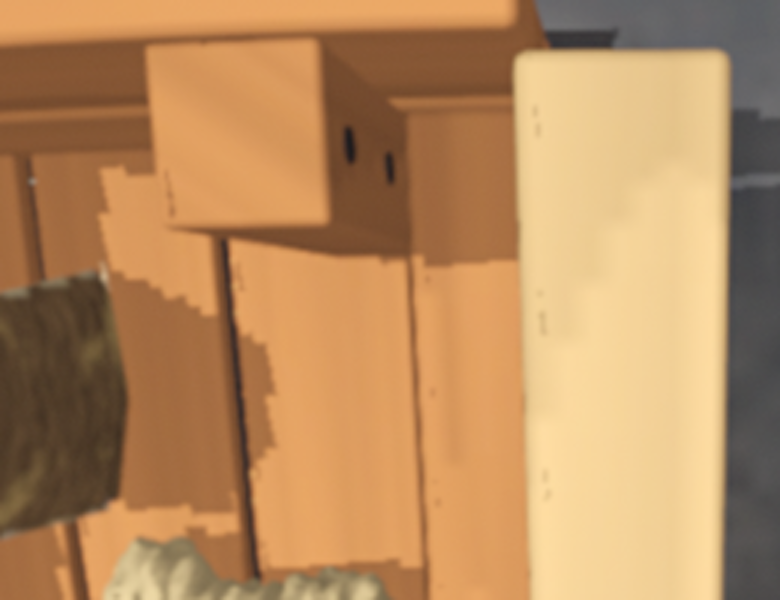

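```bash
python3 - <<'E'
from h import *
import pickle
cal,R,tp=pickle.load(open("cal5.pkl","rb")); px=lambda p:np.array(p,float)/3+[70,0]
y=np.radians(-4.43);q=np.array([638.4,235.2])
def inv(X): d=X[:,:2]-q; return np.c_[np.cos(y)*d[:,0]+np.sin(y)*d[:,1],-np.sin(y)*d[:,0]+np.cos(y)*d[:,1]]
for dz in(0,2.8):
    c=dict(cal);c["t"]=np.array(c["t"])-np.array(c["R"])@[0,0,dz]
    print("board inner",inv(onz("w",px([(517,22),(0,45)]),86,c)).round(1).tolist(),"post",inv(onz("w",px([(318,42),(330,225),(168,228)]),84,c)).round(1).tolist(),
     "rail end",inv(onz("w",px([(514,52),(729,50)]),tp[2]+29.2,c)).round(1).tolist(),"tcp",inv(tp[None]).round(1))
E
```

```text
board inner [[-75.1, -103.1], [-18.6, -102.6]] post [[-53.3, -101.9], [-53.4, -82.9], [-34.8, -83.0]] rail end [[-75.5, -98.3], [-96.8, -98.5]] tcp [[-85.5   0.2]]
board inner [[-74.8, -103.8], [-17.0, -103.3]] post [[-52.5, -102.6], [-52.6, -83.1], [-33.6, -83.2]] rail end [[-75.2, -98.9], [-97.0, -99.1]] tcp [[-85.5   0.2]]
```

```bash
python3 -m creep '[{"delta_pos":[-1.4,2,0],"rot":[0,0,0],"jaw":10},{"delta_pos":[0,2,0],"rot":[0,0,0],"jaw":10},{"delta_pos":[0,0,-5],"rot":[0,0,0],"jaw":10},{"delta_pos":[0,0,-5],"rot":[0,0,0],"jaw":10},{"delta_pos":[0,0,-5],"rot":[0,0,0],"jaw":10},{"delta_pos":[0,0,-3],"rot":[0,0,0],"jaw":10},{"delta_pos":[0,0,0],"rot":[0,0,0],"jaw":10},{"delta_pos":[0,0,0],"rot":[0,0,0],"jaw":10},{"delta_pos":[0,0,0],"rot":[0,0,0],"jaw":10},{"delta_pos":[0,0,0],"rot":[0,0,0],"jaw":10}]'
python3 -m creep '[{"delta_pos":[0,1,0],"rot":[0,0,0],"jaw":10},{"delta_pos":[0,1,0],"rot":[0,0,0],"jaw":10},{"delta_pos":[0,0.5,0],"rot":[0,0,0],"jaw":10},{"delta_pos":[0,0,0],"rot":[0,0,0],"jaw":10},{"delta_pos":[0,0,0],"rot":[0,0,0],"jaw":10},{"delta_pos":[0,0,0],"rot":[0,0,0],"jaw":10},{"delta_pos":[0,0,0],"rot":[0,0,0],"jaw":10},{"delta_pos":[0,0,0],"rot":[0,0,0],"jaw":10},{"delta_pos":[0,0,0],"rot":[0,0,0],"jaw":10},{"delta_pos":[0,0,0],"rot":[0,0,0],"jaw":10}]'
```

```text
clock: 14.73
position: [570.3, 239.2, 60.7]
ee_rot: [-0.519, -0.48, 0.48, 0.519]
contact_force: [-0.2, -0.1, -1.5]
gripper_width: 21.2
clock: 15.57
position: [570.5, 239.3, 58.3]
ee_rot: [0.519, 0.48, -0.48, -0.519]
contact_force: [-0.6, 0.9, -0.9]
gripper_width: 21.1
```

```bash
for i in 1; do python3 -m creep '[{"delta_pos":[0,0.7,0],"rot":[0,0,0],"jaw":10},{"delta_pos":[0,0,0],"rot":[0,0,0],"jaw":10},{"delta_pos":[0,0,0],"rot":[0,0,0],"jaw":10},{"delta_pos":[0,0,0],"rot":[0,0,0],"jaw":10},{"delta_pos":[0,0,0],"rot":[0,0,0],"jaw":10},{"delta_pos":[0,0.5,0],"rot":[0,0,0],"jaw":10},{"delta_pos":[0,0,0],"rot":[0,0,0],"jaw":10},{"delta_pos":[0,0,0],"rot":[0,0,0],"jaw":10},{"delta_pos":[0,0,0],"rot":[0,0,0],"jaw":10},{"delta_pos":[0,0,0],"rot":[0,0,0],"jaw":10}]'; done
```

```text
clock: 16.4
position: [570.5, 239.3, 57.0]
ee_rot: [-0.519, -0.48, 0.48, 0.519]
contact_force: [0.3, -0.4, -1.3]
gripper_width: 21.0
```

```bash
python3 -m creep '[{"delta_pos":[0,0.4,0],"rot":[0,0,0],"jaw":10},{"delta_pos":[0,0,0],"rot":[0,0,0],"jaw":10},{"delta_pos":[0,0,0],"rot":[0,0,0],"jaw":10},{"delta_pos":[0,0,0],"rot":[0,0,0],"jaw":10},{"delta_pos":[0,0,0],"rot":[0,0,0],"jaw":10},{"delta_pos":[0,0,0],"rot":[0,0,0],"jaw":10},{"delta_pos":[0,0,0],"rot":[0,0,0],"jaw":10},{"delta_pos":[0,0,0],"rot":[0,0,0],"jaw":10},{"delta_pos":[0,0,0],"rot":[0,0,0],"jaw":10},{"delta_pos":[0,0,0],"rot":[0,0,0],"jaw":10}]'
```

```text
clock: 17.23
position: [570.6, 239.3, 56.9]
ee_rot: [0.519, 0.48, -0.48, -0.519]
contact_force: [-1.3, -0.8, 3.7]
gripper_width: 21.1
```

```bash
python3 -m creep '[{"delta_pos":[0,-0.25,0],"rot":[0,0,0],"jaw":10},{"delta_pos":[0,0,-0.6],"rot":[0,0,0],"jaw":10},{"delta_pos":[0,0,-0.6],"rot":[0,0,0],"jaw":10},{"delta_pos":[0,0,-0.6],"rot":[0,0,0],"jaw":10},{"delta_pos":[0,0,0],"rot":[0,0,0],"jaw":10},{"delta_pos":[0,0,0],"rot":[0,0,0],"jaw":10},{"delta_pos":[0,0,0],"rot":[0,0,0],"jaw":10},{"delta_pos":[0,0,0],"rot":[0,0,0],"jaw":10},{"delta_pos":[0,0,0],"rot":[0,0,0],"jaw":10},{"delta_pos":[0,0,0],"rot":[0,0,0],"jaw":10}]'
```

```text
clock: 18.07
position: [572.1, 239.2, 56.9]
ee_rot: [-0.519, -0.48, 0.48, 0.519]
contact_force: [-3.9, 0.4, 5.0]
gripper_width: 21.1
```

```bash
python3 -m creep '[{"delta_pos":[0,0,-0.5],"rot":[0,0,0],"jaw":10},{"delta_pos":[0,0,0],"rot":[0,0,0],"jaw":10},{"delta_pos":[0,0,0],"rot":[0,0,0],"jaw":10},{"delta_pos":[0,0,0],"rot":[0,0,0],"jaw":10},{"delta_pos":[0,0,0],"rot":[0,0,0],"jaw":10},{"delta_pos":[0,0,0],"rot":[0,0,0],"jaw":10},{"delta_pos":[0,0,0],"rot":[0,0,0],"jaw":10},{"delta_pos":[0,0,0],"rot":[0,0,0],"jaw":10},{"delta_pos":[0,0,0],"rot":[0,0,0],"jaw":10},{"delta_pos":[0,0,0],"rot":[0,0,0],"jaw":10}]'; python3 -c "
from h import *
s=st();print(s['wrist_torque'],s['contact_force'])"
```

```text
clock: 18.9
position: [572.8, 239.1, 56.9]
ee_rot: [-0.519, -0.48, 0.48, 0.519]
contact_force: [-3.7, 0.3, 4.7]
gripper_width: 21.1
[0.21961901 1.18306969 0.10910112] [-3.65530593  0.32277868  4.67501295]
```

```bash
python3 -m creep '[{"delta_pos":[0,-0.3,0],"rot":[0,0,0],"jaw":10},{"delta_pos":[0,0,0],"rot":[0,0,0],"jaw":10},{"delta_pos":[0,0,0],"rot":[0,0,0],"jaw":10},{"delta_pos":[0,0,0],"rot":[0,0,0],"jaw":10},{"delta_pos":[0,0,0],"rot":[0,0,0],"jaw":10},{"delta_pos":[0,0,0],"rot":[0,0,0],"jaw":10},{"delta_pos":[0,0,0],"rot":[0,0,0],"jaw":10},{"delta_pos":[0,0,0],"rot":[0,0,0],"jaw":10},{"delta_pos":[0,0,0],"rot":[0,0,0],"jaw":10},{"delta_pos":[0,0,0],"rot":[0,0,0],"jaw":10}]'; python3 -c "
from h import *
s=st();print(s['wrist_torque'],s['contact_force'])"
```

```text
clock: 19.73
position: [572.9, 239.1, 57.0]
ee_rot: [0.519, 0.48, -0.48, -0.519]
contact_force: [0.8, 0.3, -0.5]
gripper_width: 21.1
[ 0.04387962 -0.10043639 -0.0072653 ] [ 0.7835284   0.28999164 -0.5236615 ]
```

```bash
python3 -m creep '[{"delta_pos":[0,0,-0.5],"rot":[0,0,0],"jaw":10},{"delta_pos":[0,0,-0.4],"rot":[0,0,0],"jaw":10},{"delta_pos":[0,0,0],"rot":[0,0,0],"jaw":10},{"delta_pos":[0,0,0],"rot":[0,0,0],"jaw":10},{"delta_pos":[0,0,0],"rot":[0,0,0],"jaw":10},{"delta_pos":[0,0,0],"rot":[0,0,0],"jaw":10},{"delta_pos":[0,0,0],"rot":[0,0,0],"jaw":10},{"delta_pos":[0,0,0],"rot":[0,0,0],"jaw":10},{"delta_pos":[0,0,0],"rot":[0,0,0],"jaw":10},{"delta_pos":[0,0,0],"rot":[0,0,0],"jaw":10}]'; python3 -c "
from h import *
s=st();print(s['wrist_torque'],s['contact_force'])"
```

```text
clock: 20.57
position: [573.7, 239.0, 57.2]
ee_rot: [-0.519, -0.48, 0.48, 0.519]
contact_force: [-0.1, 0.9, -1.1]
gripper_width: 21.5
[0.00039523 0.02003833 0.03069493] [-0.13602218  0.86600446 -1.12119942]
```

```bash
python3 -m creep '[{"delta_pos":[0,0,-0.5],"rot":[0,0,0],"jaw":10},{"delta_pos":[0,0,0],"rot":[0,0,0],"jaw":10},{"delta_pos":[0,0,-0.3],"rot":[0,0,0],"jaw":10},{"delta_pos":[0,0,0],"rot":[0,0,0],"jaw":10},{"delta_pos":[0,0,0],"rot":[0,0,0],"jaw":10},{"delta_pos":[0,0,0],"rot":[0,0,0],"jaw":10},{"delta_pos":[0,0,0],"rot":[0,0,0],"jaw":10},{"delta_pos":[0,0,0],"rot":[0,0,0],"jaw":10},{"delta_pos":[0,0,0],"rot":[0,0,0],"jaw":10},{"delta_pos":[0,0,0],"rot":[0,0,0],"jaw":10}]'; python3 -c "
from h import *
s=st();print(s['wrist_torque'],s['contact_force'])"
```

```text
clock: 21.4
position: [574.5, 239.0, 57.2]
ee_rot: [-0.519, -0.48, 0.48, 0.519]
contact_force: [-0.8, -0.2, -2.2]
gripper_width: 21.1
[ 0.01301262 -0.03129825 -0.0149155 ] [-0.80671647 -0.16588219 -2.1897968 ]
```

```bash
python3 -m creep '[{"delta_pos":[0,0,-0.4],"rot":[0,0,0],"jaw":10},{"delta_pos":[0,0,0],"rot":[0,0,0],"jaw":10},{"delta_pos":[0,0,0],"rot":[0,0,0],"jaw":10},{"delta_pos":[0,0,0],"rot":[0,0,0],"jaw":10},{"delta_pos":[0,0,0],"rot":[0,0,0],"jaw":10},{"delta_pos":[0,0,0],"rot":[0,0,0],"jaw":10},{"delta_pos":[0,0,0],"rot":[0,0,0],"jaw":10},{"delta_pos":[0,0,0],"rot":[0,0,0],"jaw":10},{"delta_pos":[0,0,0],"rot":[0,0,0],"jaw":10},{"delta_pos":[0,0,0],"rot":[0,0,0],"jaw":10}]'; python3 -c "
from h import *
s=st();print(s['wrist_torque'],s['contact_force'])"
```

```text
clock: 22.23
position: [574.9, 238.9, 57.2]
ee_rot: [0.519, 0.48, -0.48, -0.519]
contact_force: [-0.5, -0.4, -0.4]
gripper_width: 21.0
[-0.024591   -0.01206102 -0.04154941] [-0.48029821 -0.42152494 -0.44766726]
```

```bash
python3 -m creep '[{"delta_pos":[0,0,-0.5],"rot":[0,0,0],"jaw":10},{"delta_pos":[0,0,0],"rot":[0,0,0],"jaw":10},{"delta_pos":[0,0,0],"rot":[0,0,0],"jaw":10},{"delta_pos":[0,0,0],"rot":[0,0,0],"jaw":10},{"delta_pos":[0,0,0],"rot":[0,0,0],"jaw":10},{"delta_pos":[0,0,0],"rot":[0,0,0],"jaw":10},{"delta_pos":[0,0,0],"rot":[0,0,0],"jaw":10},{"delta_pos":[0,0,0],"rot":[0,0,0],"jaw":10},{"delta_pos":[0,0,0],"rot":[0,0,0],"jaw":10},{"delta_pos":[0,0,0],"rot":[0,0,0],"jaw":10}]'; python3 -c "
from h import *
s=st();print(s['wrist_torque'],s['contact_force'])"
```

```text
clock: 23.07
position: [575.2, 238.9, 57.1]
ee_rot: [-0.519, -0.48, 0.48, 0.519]
contact_force: [-1.7, 1.1, -0.5]
gripper_width: 20.9
[ 0.25729539  0.56678466 -0.19247974] [-1.69350836  1.09700194 -0.51506901]
```

```bash
python3 -m creep '[{"delta_pos":[0,0,-0.4],"rot":[0,0,0],"jaw":10},{"delta_pos":[0,0,0],"rot":[0,0,0],"jaw":10},{"delta_pos":[0,0,0],"rot":[0,0,0],"jaw":10},{"delta_pos":[0,0,0],"rot":[0,0,0],"jaw":10},{"delta_pos":[0,0,0],"rot":[0,0,0],"jaw":10},{"delta_pos":[0,0,0],"rot":[0,0,0],"jaw":10},{"delta_pos":[0,0,0],"rot":[0,0,0],"jaw":10},{"delta_pos":[0,0,0],"rot":[0,0,0],"jaw":10},{"delta_pos":[0,0,0],"rot":[0,0,0],"jaw":10},{"delta_pos":[0,0,0],"rot":[0,0,0],"jaw":10}]'; python3 -c "
from h import *
s=st();print(s['wrist_torque'],s['contact_force'])"
```

```text
clock: 23.9
position: [575.4, 238.9, 57.1]
ee_rot: [-0.519, -0.48, 0.48, 0.519]
contact_force: [-5.1, 2.1, 0.5]
gripper_width: 21.1
[ 0.56099237  1.28796052 -0.35730518] [-5.07728891  2.13511487  0.54548412]
```

```bash
python3 -m creep '[{"delta_pos":[0,0,0],"rot":[0,0.003,0],"jaw":10},{"delta_pos":[0,0,0],"rot":[0,0,0],"jaw":10},{"delta_pos":[0,0,0],"rot":[0,0,0],"jaw":10},{"delta_pos":[0,0,0],"rot":[0,0,0],"jaw":10},{"delta_pos":[0,0,0],"rot":[0,0,0],"jaw":10},{"delta_pos":[0,0,0],"rot":[0,0,0],"jaw":10},{"delta_pos":[0,0,0],"rot":[0,0,0],"jaw":10},{"delta_pos":[0,0,0],"rot":[0,0,0],"jaw":10},{"delta_pos":[0,0,0],"rot":[0,0,0],"jaw":10},{"delta_pos":[0,0,0],"rot":[0,0,0],"jaw":10}]'; python3 -c "
from h import *
s=st();print(s['wrist_torque'],s['contact_force'])"
```

```text
clock: 24.73
position: [575.6, 238.9, 57.1]
ee_rot: [-0.52, -0.479, 0.479, 0.52]
contact_force: [-4.9, 1.1, 0.1]
gripper_width: 21.2
[ 0.60966753  1.23776148 -0.26073636] [-4.90656793  1.1156319   0.14412219]
```

```bash
python3 -m creep '[{"delta_pos":[0,0,-0.3],"rot":[0,0,0],"jaw":10},{"delta_pos":[0,0,0],"rot":[0,0,0],"jaw":10},{"delta_pos":[0,0,0],"rot":[0,0,0],"jaw":10},{"delta_pos":[0,0,0],"rot":[0,0,0],"jaw":10},{"delta_pos":[0,0,0],"rot":[0,0,0],"jaw":10},{"delta_pos":[0,0,0],"rot":[0,0,0],"jaw":10},{"delta_pos":[0,0,0],"rot":[0,0,0],"jaw":10},{"delta_pos":[0,0,0],"rot":[0,0,0],"jaw":10},{"delta_pos":[0,0,0],"rot":[0,0,0],"jaw":10},{"delta_pos":[0,0,0],"rot":[0,0,0],"jaw":10}]'; python3 -c "
from h import *
s=st();print(s['wrist_torque'],s['contact_force'])"
```

```text
clock: 25.57
position: [575.6, 238.9, 57.1]
ee_rot: [-0.52, -0.479, 0.48, 0.52]
contact_force: [-4.3, 2.5, 1.1]
gripper_width: 21.4
[ 0.6812913   1.43286713 -0.14857588] [-4.26474289  2.50439366  1.12892496]
```

```bash
python3 -m creep '[{"delta_pos":[0,0,-0.4],"rot":[0,0.002,0],"jaw":10},{"delta_pos":[0,0,0],"rot":[0,0,0],"jaw":10},{"delta_pos":[0,0,0],"rot":[0,0,0],"jaw":10},{"delta_pos":[0,0,0],"rot":[0,0,0],"jaw":10},{"delta_pos":[0,0,0],"rot":[0,0,0],"jaw":10},{"delta_pos":[0,0,0],"rot":[0,0,0],"jaw":10},{"delta_pos":[0,0,0],"rot":[0,0,0],"jaw":10},{"delta_pos":[0,0,0],"rot":[0,0,0],"jaw":10},{"delta_pos":[0,0,0],"rot":[0,0,0],"jaw":10},{"delta_pos":[0,0,0],"rot":[0,0,0],"jaw":10}]'; python3 -c "
from h import *
s=st();print(s['wrist_torque'],s['contact_force'])
for i in range(3):
  arm.get_image('wrist');s=st();print(s['wrist_torque'],s['contact_force'])"
```

```text
clock: 26.4
position: [575.6, 238.9, 57.1]
ee_rot: [-0.52, -0.478, 0.479, 0.52]
contact_force: [-6.3, 2.4, 1.7]
gripper_width: 21.2
[ 0.81059634  1.82737318 -0.16868334] [-6.33044209  2.44381446  1.66043198]
[ 0.77797268  1.81930175 -0.22053077] [-6.05595116  2.72306692  0.9910273 ]
[ 0.75612682  1.86936128 -0.14348218] [-6.76752431  2.47686518  0.56248118]
[ 0.81509194  1.85594856 -0.18873194] [-6.06646282  2.89228555  1.82185357]
```

```bash
python3 -m creep '[{"delta_pos":[0.2,0,-0.4],"rot":[0,0.002,0],"jaw":10},{"delta_pos":[0,0,0],"rot":[0,0,0],"jaw":10},{"delta_pos":[0,0,0],"rot":[0,0,0],"jaw":10},{"delta_pos":[0,0,0],"rot":[0,0,0],"jaw":10},{"delta_pos":[0,0,-0.3],"rot":[0,0,0],"jaw":10},{"delta_pos":[0,0,0],"rot":[0,0,0],"jaw":10},{"delta_pos":[0,0,0],"rot":[0,0,0],"jaw":10},{"delta_pos":[0,0,0],"rot":[0,0,0],"jaw":10},{"delta_pos":[0,0,0],"rot":[0,0,0],"jaw":10},{"delta_pos":[0,0,0],"rot":[0,0,0],"jaw":10}]'; cat > f.py <<'E'
from h import *
L=[]
for i in range(6):
  arm.get_image('wrist');s=st();L.append(np.r_[s['wrist_torque'],s['contact_force']])
print(s["clock"],np.mean(L,0).round(2))
E
python3 f.py
```

```text
clock: 27.38
position: [575.6, 238.9, 57.1]
ee_rot: [-0.52, -0.478, 0.48, 0.521]
contact_force: [-8.7, 2.8, 3.3]
gripper_width: 21.1
27.6833 [ 0.83  2.39 -0.01 -8.49  3.08  2.93]
```

```bash
python3 -m creep '[{"delta_pos":[0.2,-0.2,0],"rot":[0,0,0],"jaw":10},{"delta_pos":[0,0,0],"rot":[0,0,0],"jaw":10},{"delta_pos":[0,0,0],"rot":[0,0,0],"jaw":10},{"delta_pos":[0,0,0],"rot":[0,0,0],"jaw":10},{"delta_pos":[0,0,-0.3],"rot":[0,0,0],"jaw":10},{"delta_pos":[0,0,0],"rot":[0,0,0],"jaw":10},{"delta_pos":[0,0,0],"rot":[0,0,0],"jaw":10},{"delta_pos":[0,0,0],"rot":[0,0,0],"jaw":10},{"delta_pos":[0,0,0],"rot":[0,0,0],"jaw":10},{"delta_pos":[0,0,0],"rot":[0,0,0],"jaw":10}]'; python3 f.py
```

```text
clock: 28.52
position: [575.6, 238.8, 57.1]
ee_rot: [-0.52, -0.477, 0.48, 0.521]
contact_force: [-9.1, 2.3, 2.8]
gripper_width: 21.2
28.8167 [ 0.82  2.52 -0.01 -9.18  2.77  2.4 ]
```

```bash
python3 -m creep '[{"delta_pos":[0.2,-0.3,0],"rot":[0,0,0],"jaw":10},{"delta_pos":[0,0,0],"rot":[0,0,0],"jaw":10},{"delta_pos":[0,0,0],"rot":[0,0,0],"jaw":10},{"delta_pos":[0,0,0],"rot":[0,0,0],"jaw":10},{"delta_pos":[0,0,-0.4],"rot":[0,0,0],"jaw":10},{"delta_pos":[0,0,0],"rot":[0,0,0],"jaw":10},{"delta_pos":[0,0,0],"rot":[0,0,0],"jaw":10},{"delta_pos":[0,0,0],"rot":[0,0,0],"jaw":10},{"delta_pos":[0,0,0],"rot":[0,0,0],"jaw":10},{"delta_pos":[0,0,0],"rot":[0,0,0],"jaw":10}]'; python3 f.py
```

```text
clock: 29.65
position: [575.6, 238.8, 57.1]
ee_rot: [-0.52, -0.477, 0.48, 0.521]
contact_force: [-9.4, 2.7, 2.6]
gripper_width: 21.1
29.95 [ 0.85  2.68  0.03 -9.81  2.84  2.34]
```

```bash
python3 -m creep '[{"delta_pos":[0.3,-0.5,0],"rot":[0,0,0],"jaw":10},{"delta_pos":[0,0,0],"rot":[0,0,0],"jaw":10},{"delta_pos":[0,0,0],"rot":[0,0,0],"jaw":10},{"delta_pos":[0,0,0],"rot":[0,0,0],"jaw":10},{"delta_pos":[0,0,0],"rot":[0,0,0],"jaw":10},{"delta_pos":[0,0,0],"rot":[0,0,0],"jaw":10},{"delta_pos":[0,0,0],"rot":[0,0,0],"jaw":10},{"delta_pos":[0,0,0],"rot":[0,0,0],"jaw":10},{"delta_pos":[0,0,0],"rot":[0,0,0],"jaw":10},{"delta_pos":[0,0,0],"rot":[0,0,0],"jaw":10}]'; python3 f.py; python3 -c "
from h import *
print(Rn.from_quat(st()['ee_rot']).as_matrix().round(4))"
```

```text
clock: 30.78
position: [575.5, 238.8, 57.1]
ee_rot: [-0.52, -0.477, 0.48, 0.521]
contact_force: [-7.8, 2.4, 0.1]
gripper_width: 21.0
31.0833 [ 0.72  2.39  0.04 -8.56  2.05  0.34]
[[ 0.0841 -0.0052 -0.9964]
 [ 0.9965 -0.0023  0.0841]
 [-0.0027 -1.      0.0049]]
```

```bash
python3 -m creep '[{"delta_pos":[0.2,0,-0.5],"rot":[0,0,0],"jaw":10},{"delta_pos":[0,0,0],"rot":[0,0,0],"jaw":10},{"delta_pos":[0,0,0],"rot":[0,0,0],"jaw":10},{"delta_pos":[0,0,0],"rot":[0,0,0],"jaw":10},{"delta_pos":[0,0,0],"rot":[0,0,0],"jaw":10},{"delta_pos":[0,0,0],"rot":[0,0,0],"jaw":10},{"delta_pos":[0,0,0],"rot":[0,0,0],"jaw":10},{"delta_pos":[0,0,0],"rot":[0,0,0],"jaw":10},{"delta_pos":[0,0,0],"rot":[0,0,0],"jaw":10},{"delta_pos":[0,0,0],"rot":[0,0,0],"jaw":10}]'; python3 f.py; python3 - <<'E'
from h import *
a=snap("wrist","w6.png"); b=snap("scene","s6.png")
c=np.hstack([cv2.resize(a[0:210,60:340],(400,300)),cv2.resize(b[130:250,140:300],(400,300),interpolation=cv2.INTER_CUBIC)])
d=cv2.resize(b,(400,300)); t=cv2.resize(arm.get_image("top"),(400,300))
cv2.imwrite("pics/f6.png",np.vstack([c,np.hstack([d,t])])[:,:,::-1])
E
```

```text
clock: 31.92
position: [575.6, 238.8, 57.2]
ee_rot: [-0.52, -0.476, 0.481, 0.521]
contact_force: [-9.9, 1.4, 1.5]
gripper_width: 20.9
32.2167 [  0.72   2.76   0.05 -10.25   1.53   1.52]
```

View pics/f6.png

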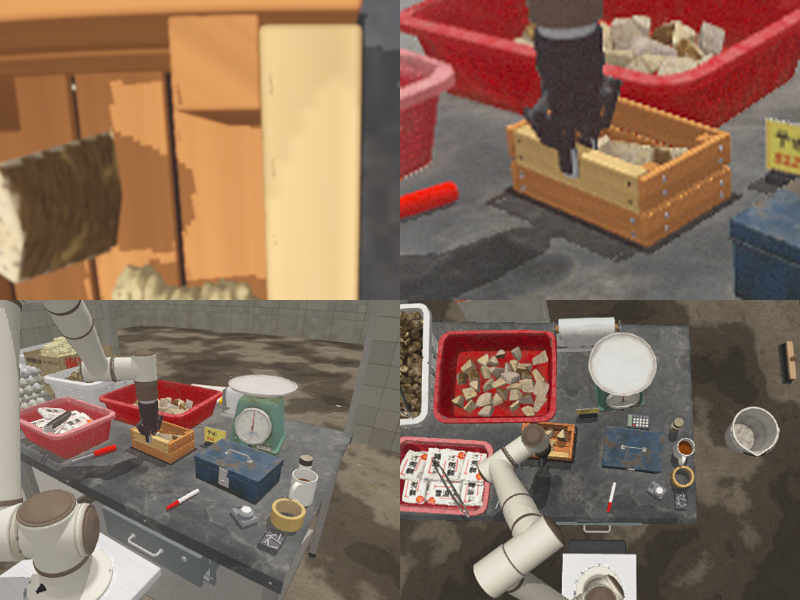

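```bash
python3 -m creep '[{"delta_pos":[0,-0.2,-0.25],"rot":[0,0,0],"jaw":10},{"delta_pos":[0,0,0],"rot":[0,0,0],"jaw":10},{"delta_pos":[0,0,0],"rot":[0,0,0],"jaw":10},{"delta_pos":[0,0,0],"rot":[0,0,0],"jaw":10},{"delta_pos":[0,0,0],"rot":[0,0,0],"jaw":10},{"delta_pos":[0,0,0],"rot":[0,0,0],"jaw":10},{"delta_pos":[0,0,0],"rot":[0,0,0],"jaw":10},{"delta_pos":[0,0,0],"rot":[0,0,0],"jaw":10},{"delta_pos":[0,0,0],"rot":[0,0,0],"jaw":10},{"delta_pos":[0,0,0],"rot":[0,0,0],"jaw":10}]'; python3 f.py; python3 f.py
```

```text
clock: 33.2
position: [575.6, 238.8, 57.2]
ee_rot: [-0.52, -0.476, 0.481, 0.521]
contact_force: [-10.4, 2.9, 1.7]
gripper_width: 21.5
33.5 [  0.81   2.85   0.06 -10.8    2.57   1.1 ]
33.8 [  0.83   2.86   0.06 -10.57   2.41   0.61]
```

Steady at about 10.7 N with the two posts loaded almost equally and little weight on the lower rail, so I'm handing in.

```bash
python3 -c "
from h import *
print(arm.job_done()); s=st(); print(s['clock'],s['contact_force'],s['position'])"
```

```text
the job is handed in; nothing more can be done
None
the job is handed in; nothing more can be done
```

The rail is in the gap, home against both corner posts and held there with about 10.7 N. I handed the job in at about 34 s, still gripping and pressing.

- **Bell:** I pressed the button fully down first. The fingertips read z = 34.9 mm (fully down is 35 mm) with 13 N against the 5 N needed, and I then lifted well clear of it.
- **Rail:** I gripped the rail by its middle, lowered it onto the lower front rail between the side boards and pushed it back. The first contact was mostly on the right post, so I turned the rail very slightly until both shared the load.
- **Last force readings:** The push along the crate was steady at 10.7 to 11 N over 0.6 s. The twist about the vertical was about 0.06 N m, so the two posts are loaded nearly equally.
- **Less certain:** A side force of about 2.5 N and a downward force of about 1 N (plus the rail's weight) remain. Friction on the lower rail may therefore take about 1 to 2 N of the push, leaving roughly 9 to 11 N on the posts.
- **Last pictures:** The rail sits flush in the gap and the other things on the table look untouched. The bell button looks up, though that picture is small and I did not zoom in on it.
- **Not checked:** I could not read the state after handing in, so I have no force reading for the second that follows.

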